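# Click shut the lid of the sown propagator

### The arm

A 7-joint arm with a two-finger parallel gripper is mounted at the origin on the work surface. World frame = base frame: x ahead of the robot, y to its left, z up, the work surface at z = 0. Lengths are in m, angles in rad, forces in N, time in s.
With the tool pointing down it reaches from about 0.4 to 0.875 m from the base axis. Payload 6.5 kg.
Tool frame: the origin (TCP) lies at the very end of the fingers, on their centre line; the grasp point (between the pads) lies 19 mm behind it; z points along the fingers, y is the direction in which the jaws open and shut (so a half turn about z gives the same grasp; the last joint's range is limited). The gripper opens to 85 mm and grips with 20 to 120 N. Pads are 22 mm wide; open, the fingers measure 114 mm over their backs; the gripper's body (76 mm by 85 mm) begins 54 mm behind the grasp point. The pads swing forward as they close: fully open they stand 13 mm farther back than shut.
Start: joints at [-0.066, 0.536, -0.004, 1.538, 0.003, 1.067, -0.071], TCP at [0.65, 0, 0.231] pointing down, gripper open.
Joint ranges: [-2.7, 2.7], [-0.37, 2.16], [-1.27, 1.26], [0.24, 2.4], [-1.31, 4.45], [0.19, 1.91], [-2.76, 2.76]. Speed limits (rad/s): [2.39, 2.39, 3.14, 3.14, 3.14, 3.14, 3.14].

### API

Orientations are given as a unit quaternion [x, y, z, w].
In Python, from station import bot gives the robot as it stands. The module is installed in compiled form; this text tells all that it offers.
- The arm moves only by the shell command python3 -m handwheel 'ROWS' [FORCE]. ROWS is JSON, a list of rows, each an object of numbers: "hand": the gripper's target within -1 to 1 (fully open at 1, half-way at 0, shut at -1); "dx", "dy", "dz": the shift along the tool's x, y, z as a fraction of full scale; "ax", "ay", "az": the turn, a rotation vector about the tool's x, y, z as a fraction of full scale. In form: [{"hand": .., "dx": .., "dy": .., "dz": .., "ax": .., "ay": .., "az": ..}, ...]. A call has 1 to 5 rows; each row is the pose to reach, as a shift and turn from the pose commanded when the call began, along the tool's axes at that moment; what a row does not reach only later rows make up. Full scale, the value 1, is 120 mm for a shift and 30 degrees for a turn. A row lasts 1/10 s, in which the tool goes at most 50 mm and 8.59 degrees, less where a joint would pass 70% of its speed; a pose out of reach is approached as far as the arm can. A call with a number of a shift or a turn outside -1 to 1 is refused whole. A call with a gripper value outside its range is refused whole. The fingers move at their own pace and stop on an object; FORCE is the grip in N (left out, the last holds). Time passes only in rows, so rows that repeat a pose let the fingers close. It gives the time, the measured TCP pose, the force and the opening at its end, in the units of the state.
- bot.get_state(): the state, without advancing time (a new reading comes with each control period).
- bot.camera(name): name is "scene" or "side" or "wrist"; returns the picture (400x640x3 uint8, red, green, blue); there is no depth.
- bot.get_calibration(name): a dict with "intrinsics" (3x3 intrinsics, pixels), "cam_to_world" (4x4, takes a point from camera to world coordinates); the wrist camera has in their place "T_tool_cam" (4x4, takes a point from camera to tool coordinates, whose origin is the TCP and whose axes are the flange's). Camera axes: x right, y up, looking along -z (the intrinsics and any distortion apply to the point x, -y, -z); pixel columns grow to the right and rows downward; lengths in m; the calibration is good to about 2 mm. A picture is of the moment at which its call begins: read the wrist's pose just before it. get_calibration takes no time and is no camera call.
- bot.job_done(): hands the job in, once; it reports no verdict.
The state is a dict: "t": time; "joint_pos": joint angles; "qvel": joint speeds; "tau": joint torques, N m; "tool_pos": TCP position; "ee_rot": TCP orientation; "force": force on the tool from outside, world axes, zero at the start; "moment": the same for the moment, N m; "grip_width": opening from 0.0 (shut) to 1.0 (fully open).
Only numpy, scipy, OpenCV 4.12 (cv2) and the standard library are available. Lean on these libraries where they do the work, as an engineer would, in place of code of your own. Each camera call takes 0.05 s, during which the arm holds its last target.

### The job

Two small hinged-lid propagators stand ajar on the potting bench. Shut the one that has the seed cells inside: press the free edge of its lid, opposite the hinge, straight down past the spring catch until it clicks and the lid stays fully shut by itself. Press firmly but do not ram the box, and leave the empty propagator standing open to air.

Things in the scene. Friction and masses are not known exactly. Their poses are not given: they have to be found in the camera images.
- sown_box: Propagator with a black six-cell seedling insert inside (its twin is empty). Grey tray 170 (x) by 110 (y) by 70 mm high, fixed on a white foam block 6 to 36 mm high, different each time. Origin: centre of the tray's underside (top of the block), z up, yaw within 0.6 rad of 0. Lid hinge along its -x rim, robot side (x = -85, z = 70 mm, parallel to y); spring catch outside the middle of the +x wall.
- sown_press (a point): Where to press: a point on the top face of the sown propagator's lid, on its grey free-edge strip (40 mm wide along x, 114 mm long along y, 7 mm thick), in mid-length, 157 mm from the hinge line and 23 mm short of the lid's outermost edge. It moves with the lid: shut, it lies at x = +72 mm, y = 0, z = 77 mm in the tray's frame. z is the lid's upward normal, x points away from the hinge. Pressing within about 15 mm of it along x and 30 mm along y works.
- sown_lid (a joint): Opening angle of the sown propagator's lid, rad: 0 fully shut, positive raises the free edge. Starts between 0.3 and 0.5. A light spring lifts it again if it is let go before the catch. The edge takes 1 to 2 N to lower; the catch meets it at about 0.065 rad, takes about 10 N to force, snaps over at about 0.03 rad and then pulls it to 0 and keeps it there.
- empty_lid (a joint): Opening angle of the empty propagator's lid, rad, same mechanism: starts between 0.3 and 0.5 and must stay open.

How it is judged:
By the outcome, as a careful person would: the job done as asked, in the order asked, and still so for the second after the job is handed in, with the robot touching nothing.
It also fails if it takes over 30 s, if anything falls off the work surface, if the arm or the gripper's body presses on something with over 40 N, if the wrist force passes 120 N, or if a joint passes its speed limit or range.

## Working session

There is one attempt and no reset: what is moved stays moved. The work goes in short steps, Python scripts to look and compute and a shell command to move; the robot and the scene stay as the last step left them, time stands still between calls to the robot, and variables do not carry over. Pictures are saved under pics/ and viewed, and the job is handed in when it is done.

```bash
mkdir -p pics
python3 - <<'E'
from station import bot
import cv2,numpy as np
np.set_printoptions(precision=4,suppress=True)
s=bot.get_state();print(s)
for n in("scene","side","wrist"):
    c=bot.get_calibration(n);print(n,c)
    cv2.imwrite(f"pics/{n}0.png",bot.camera(n)[:,:,::-1])
E
```

```text
{'t': 0.0, 'joint_pos': array([-0.0662,  0.5372, -0.0044,  1.5389,  0.0026,  1.0673, -0.0712]), 'qvel': array([-0.0003, -0.0006, -0.0014,  0.0014, -0.0016, -0.0001, -0.0006]), 'tau': array([ -0.0005, -58.3398,   1.0487, -25.9097,   0.0124,   0.0094,
        -0.    ]), 'tool_pos': array([ 0.6494, -0.    ,  0.2304]), 'ee_rot': array([ 0.7071,  0.7071, -0.0007, -0.0006]), 'force': array([ 0.1479,  0.0018, -0.4477]), 'moment': array([ 0.075 ,  0.0046, -0.0422]), 'grip_width': 1.0012702844853687}
scene {'intrinsics': array([[360.9115,   0.    , 317.5948],
       [  0.    , 360.9115, 196.7633],
       [  0.    ,   0.    ,   1.    ]]), 'cam_to_world': array([[-0.2919, -0.7172,  0.6328,  1.0507],
       [ 0.9564, -0.2281,  0.1826,  0.1592],
       [ 0.0134,  0.6584,  0.7525,  0.7317],
       [ 0.    ,  0.    ,  0.    ,  1.    ]])}
side {'intrinsics': array([[475.4328,   0.    , 316.4202],
       [  0.    , 475.4328, 202.4862],
       [  0.    ,   0.    ,   1.    ]]), 'cam_to_world': array([[-0.8383,  0.4092, -0.3603,  0.19  ],
       [-0.5451, -0.622 ,  0.5621,  0.5053],
       [ 0.0059,  0.6676,  0.7445,  0.8011],
       [ 0.    ,  0.    ,  0.    ,  1.    ]])}
wrist {'intrinsics': array([[351.8325,   0.    , 319.1804],
       [  0.    , 351.8325, 198.9309],
       [  0.    ,   0.    ,   1.    ]]), 'T_tool_cam': array([[ 0.0007,  0.9446,  0.3282,  0.0848],
       [ 1.    , -0.0007, -0.0001,  0.0006],
       [ 0.0001,  0.3282, -0.9446, -0.1429],
       [ 0.    ,  0.    ,  0.    ,  1.    ]])}
```

View pics/scene0.png

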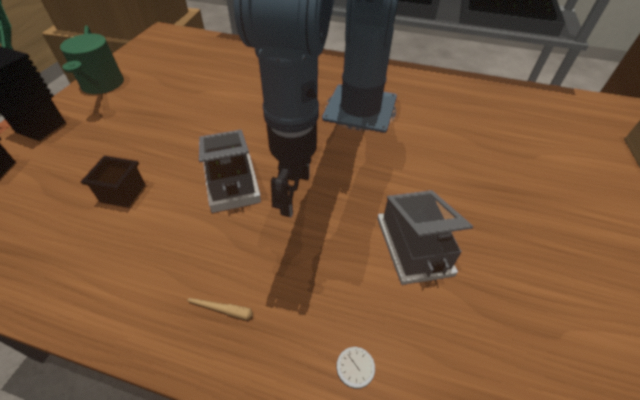

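View pics/side0.png

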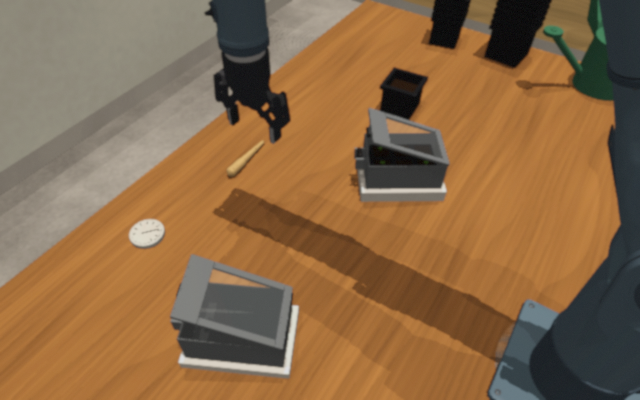

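View pics/wrist0.png

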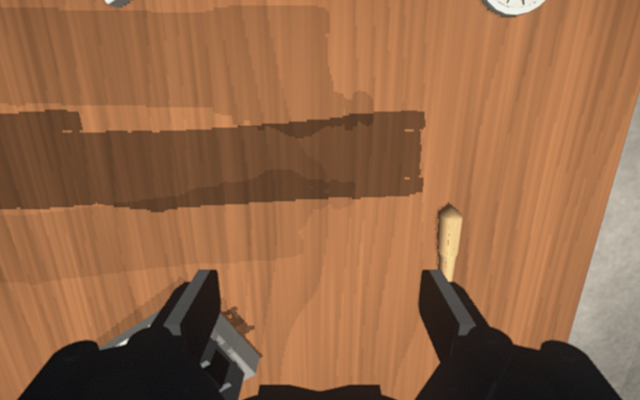

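Run:
```python
import cv2,numpy as np
s=cv2.imread("pics/side0.png");c=cv2.imread("pics/scene0.png")
def z(i,x,y,w,h,k): return cv2.resize(i[y:y+h,x:x+w],None,fx=k,fy=k,interpolation=cv2.INTER_CUBIC)
f=lambda a:cv2.resize(a,(400,300))
a=z(s,345,100,120,105,4);b=z(s,165,245,150,135,4)
cv2.imwrite("pics/zs_far.png",z(s,345,100,112,105,5)); 
cv2.imwrite("pics/zz.png",np.vstack([np.hstack([f(b),f(z(c,370,180,110,110,4))]),np.hstack([f(a),f(z(c,190,120,90,100,4))])]))
cv2.imwrite("pics/zc_far.png",z(c,190,125,80,90,6))
```

```text
(no output)
```

View pics/zz.png

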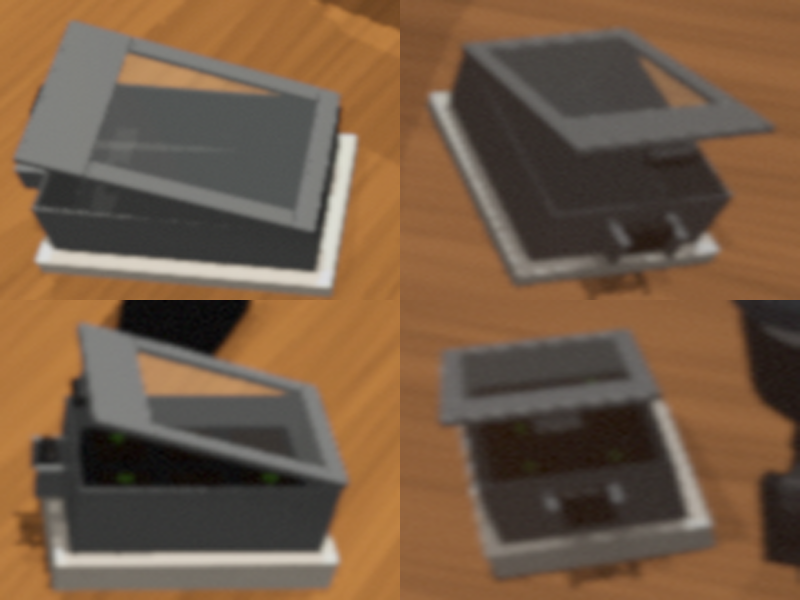

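View pics/zs_far.png

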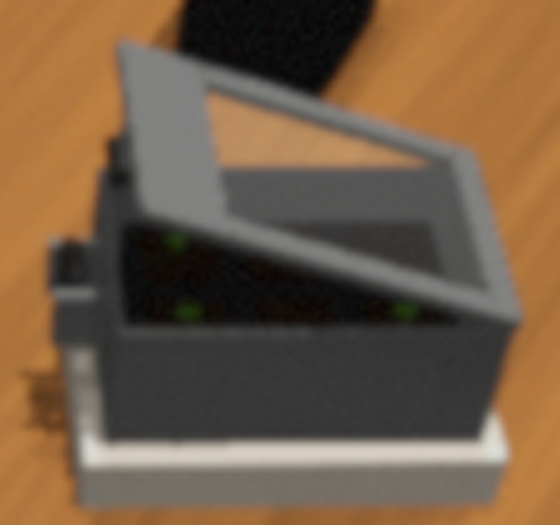

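View pics/zc_far.png

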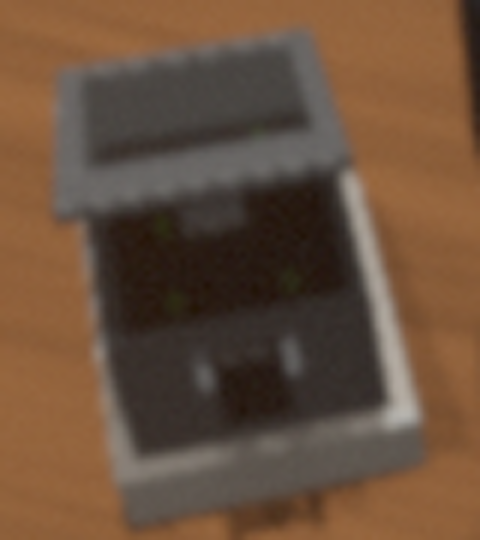

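```bash
cat > h.py <<'E'
from station import bot
import numpy as np
np.set_printoptions(precision=4,suppress=True)
def ray(n,p):
    c=bot.get_calibration(n);K=c["intrinsics"];T=c["cam_to_world"]
    d=np.linalg.inv(K)@[p[0],p[1],1];d=T[:3,:3]@(d*[1,-1,-1]);return T[:3,3],d/np.linalg.norm(d)
def tri(ps,pc):
    a,u=ray("side",ps);b,v=ray("scene",pc)
    t=np.linalg.lstsq(np.c_[u,-v],b-a,rcond=None)[0];P,Q=a+u*t[0],b+v*t[1]
    return (P+Q)/2,np.linalg.norm(P-Q)
def onz(n,p,z):
    o,d=ray(n,p);return o+d*(z-o[2])/d[2]
E
python3 - <<'E'
from h import *
L={k:tri(s,c) for k,s,c in [("A",(369.4,108.4),(199.2,160.3)),("B",(374,142),(248.7,152.5)),("C",(439,130.4),(200.3,137)),("D",(448.6,162),(241.3,130.3))]}
for k,v in L.items():print(k,v)
A,B,C,D=[L[k][0] for k in "ABCD"]
for p,q in(("A","B"),("C","D"),("A","C"),("B","D")):print(p,q,np.linalg.norm(L[p][0]-L[q][0]))
y=(B-A)+(D-C);print("yaw",np.arctan2(-y[0],y[1]))
d=(A+B-C-D)/2;print("tilt",np.arcsin(d[2]/np.linalg.norm(d)))
f=(A+B)/2;h=(C+D)/2;print(f,h,"press",f+(h-f)*23/180)
for q in[(361,200.4),(445,199)]:print(onz("side",q,0))
for q in[(211.3,212),(260,201.7)]:print(onz("scene",q,0))
E
```

```text
A (array([ 0.5508, -0.2673,  0.1663]), np.float64(0.0018951817125851876))
B (array([ 0.4899, -0.1738,  0.1652]), np.float64(0.004940716098134201))
C (array([ 0.4137, -0.3569,  0.1047]), np.float64(0.003250079423291886))
D (array([ 0.3542, -0.2655,  0.1067]), np.float64(0.0070302594747430665))
A B 0.11161327523558733
C D 0.10909864368127833
A C 0.1750060132501752
B D 0.1737931828094533
yaw 0.5771213512857655
tilt 0.35117597127376954
[ 0.5203 -0.2206  0.1657] [ 0.384  -0.3112  0.1057] press [ 0.5029 -0.2321  0.158 ]
[ 0.4965 -0.1605  0.    ]
[ 0.3382 -0.2698  0.    ]
[ 0.5689 -0.265   0.    ]
[ 0.4985 -0.159   0.    ]
```

The side and scene pictures agree. The -y box, at side (400,160) and scene (230,170), holds black cells with green seedlings, and the +y box is empty. Sown lid: yaw about 0.58, opening about 0.35 rad. Shut press point is near (0.511, -0.227, 0.106). I'll move above it with the gripper closed.

```bash
python3 -m handwheel '[{"hand":-1,"dx":-0.4,"dy":-0.25},{"hand":-1,"dx":-0.95,"dy":-0.585},{"hand":-1,"dx":-0.95,"dy":-0.585},{"hand":-1,"dx":-0.95,"dy":-0.585},{"hand":-1,"dx":-0.95,"dy":-0.585}]' 30; python3 -m handwheel '[{"hand":-1,"dx":-0.4,"dy":-0.25},{"hand":-1,"dx":-0.95,"dy":-0.585},{"hand":-1,"dx":-0.95,"dy":-0.585},{"hand":-1,"dx":-0.95,"dy":-0.585},{"hand":-1,"dx":-0.95,"dy":-0.585}]'
python3 - <<'E'
from h import *
import cv2
s=bot.get_state();print(s["tool_pos"],s["ee_rot"],s["force"],s["grip_width"])
a=bot.camera("side")[:,:,::-1];b=bot.camera("scene")[:,:,::-1]
cv2.imwrite("pics/p1.png",np.hstack([cv2.resize(a[60:220,310:490],(400,355)),cv2.resize(b[80:240,160:340],(400,355))]))
E
```

```text
[ 0.6495 -0.      0.2306] [ 0.7071  0.7071 -0.0005 -0.0004] [-0.2623  0.1087  0.0046] 0.9964553027961872invalid input
invalid input
```

View pics/p1.png

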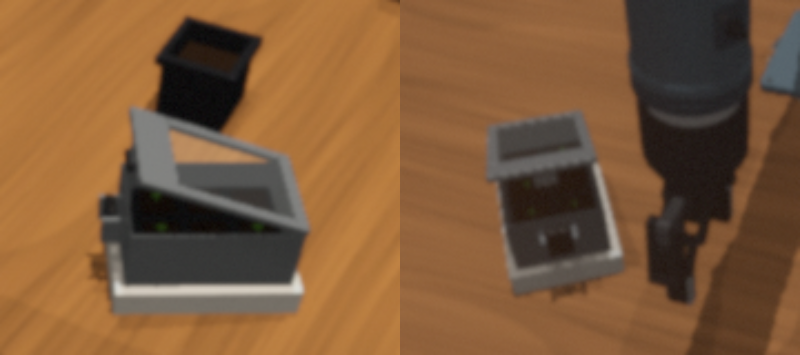

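The rows were refused, so nothing moved. I'll give every key.

```bash
python3 -m handwheel '[{"hand":-1,"dx":-0.4,"dy":-0.25,"dz":0,"ax":0,"ay":0,"az":0},{"hand":-1,"dx":-0.95,"dy":-0.585,"dz":0,"ax":0,"ay":0,"az":0},{"hand":-1,"dx":-0.95,"dy":-0.585,"dz":0,"ax":0,"ay":0,"az":0},{"hand":-1,"dx":-0.95,"dy":-0.585,"dz":0,"ax":0,"ay":0,"az":0},{"hand":-1,"dx":-0.95,"dy":-0.585,"dz":0,"ax":0,"ay":0,"az":0}]' 30
```

```text
t: 0.75
tool_pos: [0.5796, -0.1146, 0.2314]
ee_rot: [0.708, 0.706, 0.0, 0.0]
force: [0.9, 0.3, 0.5]
grip_width: 0.147
```

```bash
python3 -m handwheel '[{"hand":-1,"dx":-0.4,"dy":-0.25,"dz":0,"ax":0,"ay":0,"az":0},{"hand":-1,"dx":-0.95,"dy":-0.585,"dz":0,"ax":0,"ay":0,"az":0},{"hand":-1,"dx":-0.95,"dy":-0.585,"dz":0,"ax":0,"ay":0,"az":0},{"hand":-1,"dx":-0.95,"dy":-0.585,"dz":0,"ax":0,"ay":0,"az":0},{"hand":-1,"dx":-0.95,"dy":-0.585,"dz":0,"ax":0,"ay":0,"az":0}]'
python3 - <<'E'
from h import *
import cv2
s=bot.get_state();print(s["tool_pos"],s["ee_rot"],s["force"],s["grip_width"])
a=bot.camera("side")[:,:,::-1];b=bot.camera("wrist")[:,:,::-1]
cv2.imwrite("pics/p2.png",np.hstack([cv2.resize(a[60:220,310:490],(400,355)),cv2.resize(b,(400,355))]))
E
```

```text
t: 1.25
tool_pos: [0.5105, -0.227, 0.2313]
ee_rot: [0.707, 0.707, 0.001, -0.0]
force: [0.5, 1.1, 0.2]
grip_width: -0.004
[ 0.5105 -0.227   0.2313] [ 0.7069  0.7073  0.0005 -0.    ] [0.5232 1.0804 0.1523] -0.004186310282751361
```

View pics/p2.png

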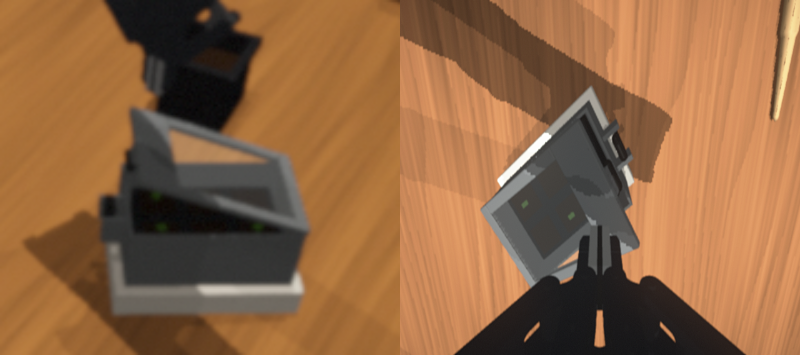

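The wrist picture shows the closed fingers over the strip of the lid with the seedlings under it. I'll lower the tool onto it now.

```bash
python3 -m handwheel '[{"hand":-1,"dx":0,"dy":0,"dz":0.25,"ax":0,"ay":0,"az":0},{"hand":-1,"dx":0,"dy":0,"dz":0.5,"ax":0,"ay":0,"az":0},{"hand":-1,"dx":0,"dy":0,"dz":0.6,"ax":0,"ay":0,"az":0},{"hand":-1,"dx":0,"dy":0,"dz":0.7,"ax":0,"ay":0,"az":0},{"hand":-1,"dx":0,"dy":0,"dz":0.8,"ax":0,"ay":0,"az":0}]'
python3 - <<'E'
from h import *
import cv2
s=bot.get_state();print(s["tool_pos"],s["force"])
a=bot.camera("side")[:,:,::-1];b=bot.camera("scene")[:,:,::-1]
cv2.imwrite("pics/p3.png",np.hstack([cv2.resize(a[60:220,310:490],(400,355)),cv2.resize(b[80:240,160:340],(400,355))]))
E
```

```text
t: 1.85
tool_pos: [0.5109, -0.2275, 0.1354]
ee_rot: [0.707, 0.708, 0.001, 0.001]
force: [0.7, -0.1, 0.8]
grip_width: 0.002
[ 0.5109 -0.2275  0.1354] [ 0.6784 -0.059   0.8151]
```

View pics/p3.png

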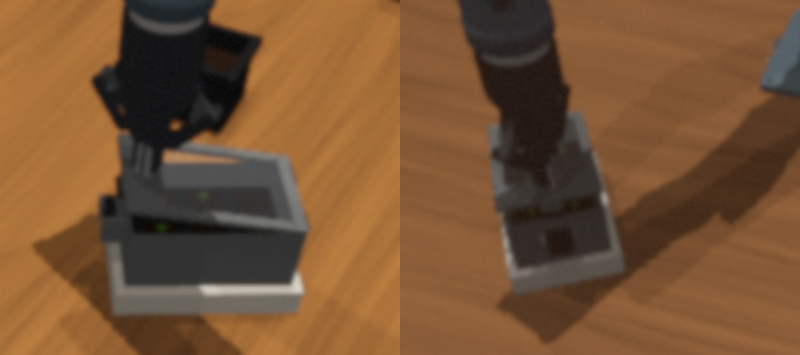

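The lid is going down under the fingertips, which are mid-strip. I'll lower further in small steps.

```bash
python3 -m handwheel '[{"hand":-1,"dx":0,"dy":0,"dz":0.05,"ax":0,"ay":0,"az":0},{"hand":-1,"dx":0,"dy":0,"dz":0.1,"ax":0,"ay":0,"az":0},{"hand":-1,"dx":0,"dy":0,"dz":0.15,"ax":0,"ay":0,"az":0}]'
python3 -m handwheel '[{"hand":-1,"dx":0,"dy":0,"dz":0.015,"ax":0,"ay":0,"az":0},{"hand":-1,"dx":0,"dy":0,"dz":0.03,"ax":0,"ay":0,"az":0}]'
```

```text
t: 2.25
tool_pos: [0.5103, -0.2282, 0.1175]
ee_rot: [0.707, 0.707, 0.0, 0.001]
force: [1.3, 1.0, 11.7]
grip_width: -0.002
t: 2.45
tool_pos: [0.5107, -0.2281, 0.1145]
ee_rot: [0.707, 0.707, 0.001, 0.001]
force: [-0.1, 1.3, 7.8]
grip_width: 0.003
```

```bash
python3 -m handwheel '[{"hand":-1,"dx":0,"dy":0,"dz":0.015,"ax":0,"ay":0,"az":0},{"hand":-1,"dx":0,"dy":0,"dz":0.015,"ax":0,"ay":0,"az":0}]';python3 -m handwheel '[{"hand":-1,"dx":0,"dy":0,"dz":0.015,"ax":0,"ay":0,"az":0},{"hand":-1,"dx":0,"dy":0,"dz":0.015,"ax":0,"ay":0,"az":0}]'
```

```text
t: 2.65
tool_pos: [0.5107, -0.2279, 0.1123]
ee_rot: [0.707, 0.707, 0.001, 0.001]
force: [1.8, 1.2, 2.4]
grip_width: 0.001
t: 2.85
tool_pos: [0.5099, -0.2281, 0.1101]
ee_rot: [0.707, 0.707, 0.0, 0.0]
force: [2.3, 0.8, 1.6]
grip_width: 0.003
```

```bash
python3 -m handwheel '[{"hand":-1,"dx":0,"dy":0,"dz":0.015,"ax":0,"ay":0,"az":0},{"hand":-1,"dx":0,"dy":0,"dz":0.015,"ax":0,"ay":0,"az":0}]'
```

```text
t: 3.05
tool_pos: [0.5088, -0.2282, 0.1077]
ee_rot: [0.707, 0.707, -0.001, -0.001]
force: [0.5, 0.2, 0.1]
grip_width: -0.007
```

```bash
python3 -m handwheel '[{"hand":-1,"dx":0,"dy":0,"dz":0.01,"ax":0,"ay":0,"az":0},{"hand":-1,"dx":0,"dy":0,"dz":0.01,"ax":0,"ay":0,"az":0}]'
```

```text
t: 3.25
tool_pos: [0.5089, -0.2281, 0.1071]
ee_rot: [0.707, 0.707, -0.0, -0.001]
force: [-1.1, 0.5, 4.7]
grip_width: 0.0
```

The force rose to about 12 N, fell to zero, and then rose again against a firm stop at z≈0.107. That is what the catch snapping over should look like. I'll back off and look.

```bash
python3 -m handwheel '[{"hand":-1,"dx":0,"dy":0,"dz":-0.2,"ax":0,"ay":0,"az":0},{"hand":-1,"dx":0,"dy":0,"dz":-0.5,"ax":0,"ay":0,"az":0},{"hand":-1,"dx":0,"dy":0,"dz":-0.9,"ax":0,"ay":0,"az":0},{"hand":-1,"dx":0,"dy":0,"dz":-0.9,"ax":0,"ay":0,"az":0},{"hand":-1,"dx":0,"dy":0,"dz":-0.9,"ax":0,"ay":0,"az":0}]'
python3 -m handwheel '[{"hand":-1,"dx":0.4,"dy":0.3,"dz":0,"ax":0,"ay":0,"az":0},{"hand":-1,"dx":0.8,"dy":0.6,"dz":0,"ax":0,"ay":0,"az":0},{"hand":-1,"dx":0.8,"dy":0.6,"dz":0,"ax":0,"ay":0,"az":0},{"hand":-1,"dx":0.8,"dy":0.6,"dz":0,"ax":0,"ay":0,"az":0}]'
python3 - <<'E'
from h import *
import cv2
s=bot.get_state();print(s["tool_pos"],s["force"],s["qvel"])
a=bot.camera("side")[:,:,::-1];b=bot.camera("scene")[:,:,::-1]
cv2.imwrite("pics/p4.png",np.hstack([cv2.resize(a[60:220,310:490],(400,355)),cv2.resize(b[80:240,160:340],(400,355))]))
cv2.imwrite("pics/p4s.png",a)
E
```

```text
t: 3.75
tool_pos: [0.5096, -0.2284, 0.2157]
ee_rot: [0.707, 0.707, 0.0, 0.001]
force: [-0.2, 0.3, -1.1]
grip_width: 0.003
t: 4.15
tool_pos: [0.5821, -0.1272, 0.2128]
ee_rot: [0.705, 0.709, -0.0, -0.002]
force: [-0.0, -0.2, -1.3]
grip_width: -0.001
[ 0.5821 -0.1272  0.2128] [-0.0306 -0.23   -1.3376] [ 0.0471 -0.0207  0.0605  0.0332  0.0197  0.0062  0.032 ]
```

View pics/p4.png

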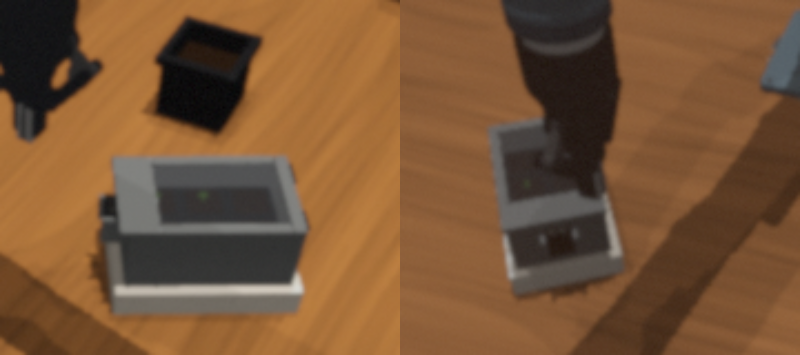

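View pics/p4s.png

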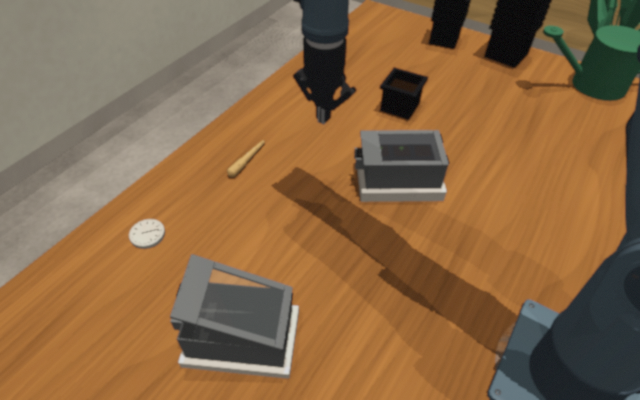

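The sown lid lies flat on its tray at side (402,147), about 0.8 s after release. The empty box's lid at side (235,310) still stands open, and the robot is clear of both.

```bash
python3 -m handwheel '[{"hand":-1,"dx":0,"dy":0,"dz":0,"ax":0,"ay":0,"az":0},{"hand":-1,"dx":0,"dy":0,"dz":0,"ax":0,"ay":0,"az":0},{"hand":-1,"dx":0,"dy":0,"dz":0,"ax":0,"ay":0,"az":0}]'; python3 -c "
from station import bot
print(bot.job_done())"
```

```text
t: 4.55
tool_pos: [0.581, -0.1331, 0.215]
ee_rot: [0.708, 0.706, -0.0, -0.0]
force: [-0.3, -0.5, 0.7]
grip_width: -0.003
the job is handed in; nothing more can be done
None
```

I shut the sown propagator (the one at -y, with black cells and green seedlings inside) and handed the job in at about 4.6 s. I pressed its free-edge strip straight down with the closed fingertips.

- **Catch:** The upward force rose to about 12 N at the catch and fell to about 0 as it snapped over. It then met a firm stop at z ≈ 0.107 m with about 5 N, which matches the shut height I had measured from the images.
- **Final state:** After I backed the arm off, the pictures showed the sown lid lying flat and staying shut by itself. The empty propagator was untouched and still open, and the robot was touching nothing.
- **Problems:** My first move command was refused because some row keys were missing. It moved nothing, and no other check failed or disagreed.

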